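# Coin tubes back into the cash box

### The job

The customer has finished viewing: take the two long coin tubes out of the sloping wooden rest and drop each one, foot first and cap up, into the narrow open bay of the red cash box, so that both stand upright side by side on its floor. Leave the short tube in the rest, and do not disturb the other things on the counter.

Things in the scene. Friction and masses are not known exactly. Their poses are not given: they have to be found in the camera images.
- tube_a: Long coin tube (first of two alike): closed rigid cylinder, 28 mm diameter, 125 mm long, about 0.2 kg, aluminium, its last 24 mm a black screw cap of the same diameter. Origin: centre of its flat foot; z axis along the tube from foot to cap. Starts leaning, cap up, in one of the rest's three stations.
- tube_b: Long coin tube (second of two alike): closed rigid cylinder, 28 mm diameter, 125 mm long, about 0.2 kg, aluminium, its last 24 mm a black screw cap of the same diameter. Origin: centre of its flat foot; z axis along the tube from foot to cap. Starts leaning, cap up, in one of the rest's three stations.
- short_tube: Short coin tube, same make and 28 mm diameter but only 75 mm long; leans in the remaining station of the rest and stays there. Origin: centre of its foot; z axis from foot to cap.
- rest: Fixed dark wooden rest, 100 x 255 mm, 76 mm tall; origin under its centre. Three stations at y = -85, 0, 85 mm (which tube is where varies). Tubes lean 20 degrees from upright, caps to the rest's -x side (towards the robot), feet 10 mm to +x and 25 mm above the origin. A backboard carries the first 62 mm of a tube from below, ribs flank its first 50 mm; the rest of it is free to grip.
- cashbox: Fixed red steel cash box without its lid, 170 (x) x 240 (y) mm, rim 85 mm above the counter. Origin: centre of its underside. One narrow bay, on its +y side, is empty and 80 mm deep; its other compartments are full of banknotes and coins and nothing stands higher than the rim.
- bay (a point): Centre of the floor of the cash box's empty bay, 5 mm above the counter, 20 mm to -x and 60 mm to +y of the box's origin; axes as the box. The bay has upright walls, 84 mm long in x, 42 mm wide in y, 80 mm deep: the two long tubes fit one behind the other along x, each 45 mm proud of the rim.
- teacup: White bone china teacup, rim 80 mm across, 60 mm tall, small handle. Origin: centre of its underside.
- clock: Gilt bronze carriage clock, 70 x 90 mm, 125 mm tall with its carrying handle. Origin: centre of its underside.
- comb: Carved tortoiseshell comb lying flat, 36 x 110 mm, 5 mm thick. Origin: centre of its underside.
- frame: Small silver picture frame standing on its foot, 90 mm wide, 110 mm tall. Origin: below the picture's middle on the counter.
- loupe: Dark steel folding magnifier lying flat, 42 mm lens ring with a 50 mm case, 12 mm thick. Origin: under the lens.
Things that resemble listed ones, but are neither listed nor needed, are in the scene too. What is shaped like the tube_b but green is not meant.

How it is judged:
At the end, for the whole second after the job is handed in: Both long tubes stand in the narrow bay, caps up: foot centre within 42 mm along and 20 mm across of the bay's middle and under 10 mm above its floor, tilted under 0.25 rad, released and at rest. The short tube is within 30 mm of its start (x of tube_a in the frame of bay between -0.042 and 0.042 m and y of tube_a in the frame of bay between -0.02 and 0.02 m and z of each of tube_a, tube_b in the frame of bay below 0.01 m and angle between each of tube_a, tube_b's own z axis and vertical below 0.25 rad and linear speed of each of tube_a, tube_b below 0.02 m/s and x of tube_b in the frame of bay between -0.042 and 0.042 m and y of tube_b in the frame of bay between -0.02 and 0.02 m and distance of short_tube from where it was at the start of the episode below 0.03 m); the robot touches nothing.
It fails at once if the short tube is moved by more than 30 mm (distance of short_tube from where it was at the start of the episode above 0.03 m).
It fails at once if the teacup, clock, picture frame, comb or magnifier is moved by more than 30 mm or tipped over (distance of any of teacup, clock, comb, frame, loupe from where it was at the start of the episode above 0.03 m or angle between any of teacup, clock, comb, frame, loupe's own z axis and vertical above 0.4 rad).
It also fails if it takes over 70 s, if anything falls off the work surface, if the arm or the gripper's body presses on something with over 40 N, if the wrist force passes 120 N, or if a joint passes its speed limit or range.

### The arm

A 6-joint arm with a two-finger parallel gripper is mounted at the origin on the work surface. World frame = base frame: x ahead of the robot, y to its left, z up, the work surface at z = 0. Lengths are in m, angles in rad, forces in N, time in s.
With the tool pointing down it reaches from about 0.3 to 0.875 m from the base axis. Payload 6.4 kg.
Tool frame: the origin (TCP) lies midway between the tips of the shut fingers; the grasp point (between the pads) lies 19 mm behind it (ctrl.tcp_to_grasp is the distance from the TCP to the grasp point, in m); z points along the fingers, y is the direction in which the jaws open and shut (so a half turn about z gives the same grasp; the last joint's range is limited). The gripper opens to 85 mm and grips with 20 to 120 N. Pads are 22 mm wide; open, the fingers measure 114 mm over their backs; the gripper's body (76 mm by 85 mm) begins 54 mm behind the grasp point. The pads swing forward as they close: fully open they stand 13 mm farther back than shut.
Start: joints at [1.085, 0.181, 1.607, -0, 1.354, -0.206], TCP at [0.159, 0.553, 0.231] pointing down, gripper open.
Joint ranges: [-2.99, 2.99], [-0.89, 2.07], [0.3, 2.58], [-1.14, 4.28], [0, 2.63], [-3.12, 3.12]. Speed limits (rad/s): [2.57, 2.57, 3.01, 3.14, 3.14, 3.14].

### API

Orientations are given as a unit quaternion [w, x, y, z].
In Python, from bench import monitor, imaging, order, spotter, ctrl gives the robot as it stands.
- The arm moves only by the shell command python3 -m pendant 'ROWS'. ROWS is JSON, a list that holds one entry, the list of rows, each a list of 5 numbers: the shift along the world's x, y, z in mm, then the turn about the world's z in degrees, then the finger opening in mm, from 0 to 85.4. A call has 1 to 8 rows; each row shifts and turns the commanded pose from where the row before left it; what a row does not reach is not made up. A row lasts 1/8 s, in which the tool goes at most 62.5 mm and 10.7 degrees, less where a joint would pass 70% of its speed; a pose out of reach is approached as far as the arm can. A call with a gripper value outside its range is refused whole. The fingers move at their own pace and stop on an object; the grip force is fixed at half the most. Time passes only in rows, so rows that do not move let the fingers close. It gives the time, the measured TCP pose, the force and the opening at its end, in the units of the state.
- monitor.get_obs(): the state, without advancing time (a new reading comes with each control period).
- imaging.camera(name): name is "scene" or "top" or "wrist"; returns a dict with "img" (420x560x3 uint8, red, green, blue), "vfov" (degrees; the focal length in pixels is half the picture's height over the tangent of half this angle, whatever the lens; pixels are square), "cx", "cy" (the principal point, pixels), "distortion" ([k1, k2, p1, p2, k3] as OpenCV has them; the pictures are not rectified), "origin" and "orientation" of the camera in the world. Camera axes: x right, y down, z forward; pixel columns grow to the right and rows downward; lengths in m; the calibration is good to about 2 mm. A picture is of the moment at which its call begins. There is no depth.
- order.hand_in(): hands the job in, once; it reports no verdict.
Trained networks look in the newest picture that a camera, given by its name, has taken for a name from the list of things; names that differ only in an ending like _2 or _b are one class to them, and where a whole thing is asked for, a point or a joint stands for the part that bears it (a point fixed in the world has none). Each returns a list of dicts, best first, with "confidence" (0 to 1); they miss things now and then, are a little off and sometimes report something else, mostly with a low value. They report only what shows in the picture. A call takes as long as a camera call. They do not tell look-alikes from the thing itself.
- spotter.recognise(camera, thing): "at" ([x, y, z] in m, in the coordinates of the camera as it stood for that picture, good to about 4 mm: the middle of the surface that is visible of it).
- spotter.tip_of(camera, thing): "at" ([x, y, z] in m, in the coordinates of the camera as it stood for that picture, good to about 4 mm: a listed point, or the origin of a listed thing).
The state is a dict: "time_s": time; "q": joint angles; "dq": joint speeds; "joint_efforts": joint torques, N m; "eef_pos": TCP position; "eef_rot": TCP orientation; "wrist_force": force on the tool from outside, world axes, zero at the start; "torque": the same for the moment, N m; "opening": opening from 0.0 (shut) to 1.0 (fully open).
Only numpy, scipy, OpenCV 4.12 (cv2) and the standard library are available. Lean on these libraries where they do the work, as an engineer would, in place of code of your own. Each camera call takes 0.05 s, during which the arm holds its last target. There are 200 camera calls.

## Working session

There is one attempt and no reset: what is moved stays moved. The work goes in short steps, Python scripts to look and compute and a shell command to move; the robot and the scene stay as the last step left them, time stands still between calls to the robot, and variables do not carry over. Pictures are saved under pics/ and viewed, about 8 in all and at most 12, crops included, and the job is handed in when it is done.

```bash
ls; mkdir -p pics
cat > h.py <<'E'
import numpy as np,cv2
from scipy.spatial.transform import Rotation as R
from bench import monitor, imaging, order, spotter, ctrl
def rot(q): return R.from_quat([q[1],q[2],q[3],q[0]]).as_matrix()
def cam(n,f=None):
    c=imaging.camera(n)
    if f: cv2.imwrite('pics/'+f,c['img'][:,:,::-1])
    return c
def M(c): 
    o=np.array(c['orientation'],float)
    return o if o.shape==(3,3) else rot(o)
def w(c,p): return np.array(c['origin'])+M(c)@np.array(p)
def K(c):
    f=c['img'].shape[0]/2/np.tan(np.radians(c['vfov'])/2)
    return np.array([[f,0,c['cx']],[0,f,c['cy']],[0,0,1]])
def px(c,P):
    Rm=M(c).T; t=-Rm@np.array(c['origin'])
    return cv2.projectPoints(np.array(P,float).reshape(-1,1,3),cv2.Rodrigues(Rm)[0],t,K(c),np.array(c['distortion'],float))[0].reshape(-1,2)
def ray(c,uv,z):
    n=cv2.undistortPoints(np.array(uv,float).reshape(-1,1,2),K(c),np.array(c['distortion'],float)).reshape(-1,2)
    d=np.c_[n,np.ones(len(n))]@M(c).T; o=np.array(c['origin'])
    return o+d*((z-o[2])/d[:,2])[:,None]
E
python3 - <<'E'
from h import *
np.set_printoptions(precision=3,suppress=True)
print(monitor.get_obs())
for n in('scene','top'):
    c=cam(n,n+'0.png'); print(n,c['origin'],c['orientation'],c['vfov'],c['distortion'])
    for t in ['tube_a','short_tube','rest','cashbox','bay','teacup','clock','comb','frame','loupe']:
        for fn in (spotter.recognise,spotter.tip_of):
            try:
                for d in fn(n,t): print(n,t,fn.__name__,round(d['confidence'],2),w(c,d['at']),px(c,w(c,d['at']))[0].round())
            except Exception as e: print(t,fn.__name__,e)
E
```

```text
pics
{'time_s': 0.0, 'q': array([ 1.085,  0.182,  1.608,  0.   ,  1.354, -0.206]), 'dq': array([ 0.   , -0.   ,  0.001, -0.001, -0.001,  0.001]), 'joint_efforts': array([ -0.   , -44.485, -35.134,  -0.   ,   0.009,   0.   ]), 'eef_pos': array([0.159, 0.552, 0.23 ]), 'eef_rot': array([-0.   ,  0.139,  0.99 , -0.001]), 'wrist_force': array([-0.341, -0.549, -0.251]), 'torque': array([ 0.048,  0.017, -0.035]), 'opening': 1.0015945443178385}
scene [1.41  0.327 0.993] [-0.222  0.553  0.746 -0.296] 43.243661298946954 [0.033 0.    0.    0.    0.   ]
scene tube_a call 0.94 [0.526 0.061 0.094] [278. 202.]
scene tube_a call 0.84 [0.485 0.373 0.021] [404. 238.]
scene tube_a call 0.78 [0.344 0.264 0.026] [370. 190.]
scene tube_a call 0.67 [0.567 0.23  0.092] [342. 229.]
scene tube_a call 0.89 [0.578 0.222 0.023] [336. 251.]
scene tube_a call 0.82 [0.541 0.053 0.023] [273. 225.]
scene tube_a call 0.67 [0.288 0.221 0.016] [358. 176.]
scene tube_a call 0.64 [0.523 0.411 0.013] [417. 255.]
scene tube_a call 0.17 [0.56  0.139 0.021] [304. 239.]
scene tube_a call 0.16 [ 0.383  0.012 -0.002] [276. 188.]
[... 1942 characters left out ...]
 bay call 0.79 [ 0.525 -0.223  0.007] [390. 220.]
top teacup call 0.75 [ 0.779 -0.059  0.019] [323. 125.]
top teacup call 0.39 [ 0.305 -0.226  0.01 ] [397. 308.]
top teacup call 0.86 [ 0.773 -0.06  -0.   ] [323. 130.]
top clock call 0.6 [ 0.741 -0.168  0.103] [373. 126.]
top clock call 0.91 [ 0.749 -0.177  0.003] [367. 138.]
top comb call 0.89 [0.381 0.011 0.004] [300. 279.]
top comb call 0.86 [0.386 0.01  0.002] [300. 277.]
top frame call 0.71 [0.761 0.187 0.061] [228. 127.]
top frame call 0.84 [ 0.768  0.191 -0.003] [229. 133.]
top frame call 0.24 [ 0.775 -0.058 -0.   ] [322. 129.]
top loupe call 0.54 [ 0.31  -0.227  0.011] [397. 306.]
top loupe call 0.72 [ 0.32  -0.234 -0.003] [398. 302.]
```

View pics/scene0.png

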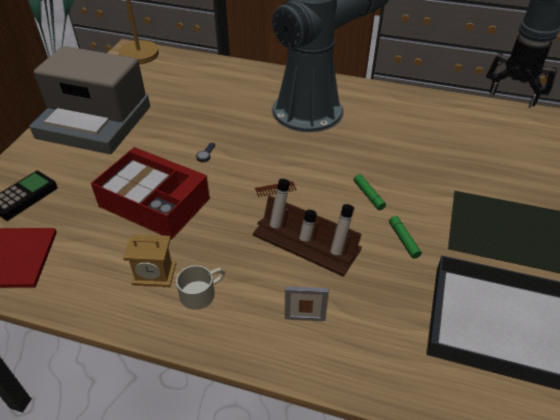

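View pics/top0.png

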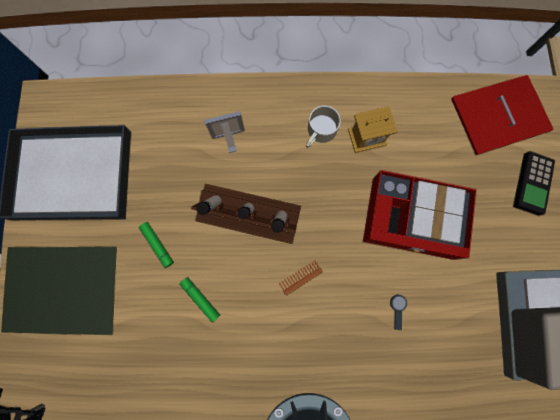

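Scene picture: the two silver, black-capped long tubes stand in the rest at (278,202) and (342,229), with the short one at (308,226) between them. The green lying cylinders at (370,190) and (404,238) are the look-alikes, so the silver leaning ones fit the description. The cash box is at (150,190), with its empty bay on the +y side. I'll check the poses by overlaying the models in one enlarged crop.

```bash
cat >> h.py <<'E'
def loc(o,yaw,P):
    P=np.array(P,float).reshape(-1,3); return np.array(o)+P@R.from_euler('z',yaw,degrees=True).as_matrix().T
def box(x,y,z,cx=0,cy=0): return [[cx+a*x/2,cy+b*y/2,z] for a,b in((1,1),(1,-1),(-1,-1),(-1,1))]
def draw(img,c,P,col,S,off,closed=True):
    q=((px(c,P)-off)*S).round().astype(int); cv2.polylines(img,[q],closed,col,1,cv2.LINE_AA)
E
cat > ov.py <<'E'
from h import *
def overlay(c,rest,ry,cb,cy,x0,y0,W,H,S):
    im=cv2.resize(c['img'][y0:y0+H,x0:x0+W,::-1],None,fx=S,fy=S,interpolation=cv2.INTER_CUBIC); off=np.array([x0,y0])-(.5/S-.5)
    D=lambda P,col,cl=True:draw(im,c,P,col,S,off,cl)
    D(loc(rest,ry,box(.1,.255,0)),(0,255,255))
    for s,L in((-.085,.125),(0,.075),(.085,.125)):
        f=np.array([.01,s,.025]);a=np.array([-np.sin(np.radians(20)),0,np.cos(np.radians(20))])
        D(loc(rest,ry,[f,f+a*L]),(0,255,0),False)
        u=np.array([a[2],0,-a[0]]);t=np.linspace(0,6.283,30)
        D(loc(rest,ry,[f+a*L+.014*(np.cos(k)*u+np.sin(k)*np.array([0,1,0])) for k in t]),(255,255,0))
    D(loc(cb,cy,box(.17,.24,.085)),(0,255,0)); D(loc(cb,cy,box(.17,.24,0)),(0,255,255))
    D(loc(cb,cy,box(.084,.042,.085,-.02,.06)),(255,255,0)); D(loc(cb,cy,box(.084,.042,.005,-.02,.06)),(255,0,255))
    return im
E
python3 - <<'E'
from ov import *
a=(([.555,.139,0]),-13.3,[.5315,-.283,0],-13.5)
t=cam('top');s=cam('scene')
cv2.imwrite('pics/o1.png',np.vstack([overlay(t,*a,185,160,300,110,2.6),overlay(s,*a,85,140,300,140,2.6)])[:, :780][:640])
E
python3 -c "
import cv2;i=cv2.imread('pics/o1.png');print(i.shape);cv2.imwrite('pics/o1.png',i[:600])"
```

```text
(640, 780, 3)
```

View pics/o1.png

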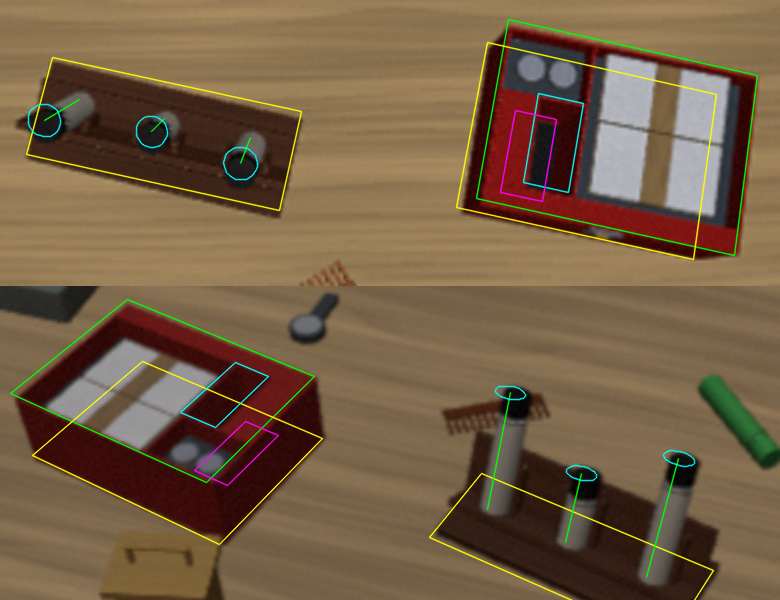

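The overlays fit in both views: the cap rings land on the caps at crop (45,120) and (240,163), and the box rim and bay outlines lie on theirs. Errors are about 1–2 source px, up to 4 mm. Next I compute the targets.

```bash
cat >> h.py <<'E'
REST=np.array([.555,.139,0]);RY=-13.3;CB=np.array([.5315,-.283,0]);CY=-13.5
def yaw(o): y=rot(o['eef_rot'])[:,1]; return np.degrees(np.arctan2(-y[0],y[1]))
def grasp(s,L=.106):
    a=np.radians(20); return loc(REST,RY,[.01-L*np.sin(a),s,.025+L*np.cos(a)])[0]-[0,0,ctrl.tcp_to_grasp]
E
python3 - <<'E'
from h import *
o=monitor.get_obs(); p=np.array(o['eef_pos'])*1000
for s in(-.085,.085):
    print(s,grasp(s)*1000,'delta',(grasp(s)*1000-p).round(1))
print('yaw',yaw(o),ctrl.tcp_to_grasp,'bay',loc(CB,CY,[-.02,.06,.005]),'bay +x',loc(CB,CY,[1,0,0])-CB)
E
```

```text
-0.085 [509.89580265  62.31955272 105.9074178 ] delta [ 351.1 -490.3 -125.4]
0.085 [549.00425797 227.75996109 105.9074178 ] delta [ 390.2 -324.9 -125.4]
yaw -16.033018886357976 0.0187 bay [[ 0.52605932 -0.2199889   0.005     ]] bay +x [[ 0.97236992 -0.23344536  0.        ]]
```

```bash
python3 -m pendant '[[[40,-32,0,0,85],[50,-40,0,1,85],[50,-42,0,1,85],[50,-42,0,0.7,85],[50,-42,0,0,85],[50,-42,0,0,85],[50,-42,0,0,85],[50,-43,-25,0,85]]]'; python3 -m pendant '[[[0,0,-25,0,85],[0,0,0,0,85],[0,0,0,0,85]]]'
python3 - <<'E'
from h import *
o=monitor.get_obs();print(yaw(o),(grasp(.085)-o['eef_pos'])*1000)
c=cam('wrist','w1.png')
a=np.radians(20)
for s in(.085,):
  f=np.array([.01,s,.025]);ax=np.array([-np.sin(a),0,np.cos(a)])
  im=c['img'][:,:,::-1].copy()
  u=np.array([ax[2],0,-ax[0]])
  draw(im,c,loc(REST,RY,[f+ax*.125+.014*(np.cos(k)*u+np.sin(k)*np.array([0,1,0])) for k in np.linspace(0,6.28,30)]),(255,255,0),1,0)
  draw(im,c,loc(REST,RY,[f,f+ax*.125]),(0,255,0),1,0,False)
cv2.imwrite('pics/w1.png',im)
for t in('tube_a','short_tube','rest'):
  for d in spotter.tip_of('wrist',t): print(t,d['confidence'],w(c,d['at']))
E
```

```text
time_s: 3.2
eef_pos: [0.5342, 0.2412, 0.2111]
eef_rot: [0.002, 0.116, 0.993, 0.001]
wrist_force: [1.1, 0.4, -0.2]
opening: 0.996
time_s: 3.58
eef_pos: [0.5312, 0.2431, 0.185]
eef_rot: [0.0, 0.116, 0.993, 0.0]
wrist_force: [-0.5, 0.4, -0.1]
opening: 0.995
-13.285648829479628 [ 17.80564707 -15.3320385  -79.0901384 ]
tube_a 0.97 [0.53772295 0.05767542 0.02620332]
tube_a 0.89 [0.5237615  0.41276144 0.01486813]
short_tube 0.75 [0.56411676 0.13899158 0.02461928]
rest 0.84 [0.54622101 0.14529243 0.00416124]
```

View pics/w1.png

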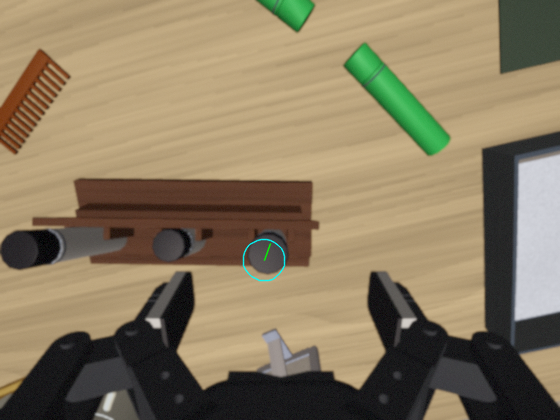

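Run:
```python
from h import *
c=cam('wrist'); im=c['img'][200:300,:330].copy()
o=np.array([0,200])
big=cv2.resize(im[:,:,::-1],None,fx=2.4,fy=2.4,interpolation=cv2.INTER_CUBIC);big=cv2.convertScaleAbs(big,alpha=2.2)
a=np.radians(20)
for dx,col in((0,(255,255,0)),(-.004,(0,255,0))):
 for s in(.085,-.085):
  f=np.array([.01,s,.025]);ax=np.array([-np.sin(a),0,np.cos(a)]);u=np.array([ax[2],0,-ax[0]])
  draw(big,c,loc(REST+[dx,0,0],RY,[f+ax*.125+.014*(np.cos(k)*u+np.sin(k)*np.array([0,1,0])) for k in np.linspace(0,6.28,30)]),col,2.4,o)
cv2.imwrite('pics/w2.png',big)
```

```text
(no output)
```

View pics/w2.png

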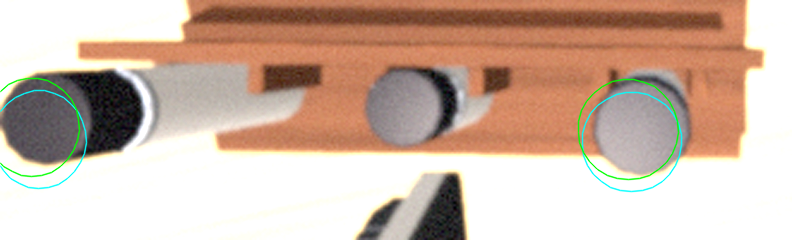

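The right cap centre is at crop (642,132), against (630,130) for the model shifted −4 mm in x. So I aim −4 mm in x and +2 mm in y, and the fingers will centre the rest.

```bash
sed -i 's/REST=np.array(\[.555,.139,0\])/REST=np.array([.551,.141,0])/' h.py; python3 -m pendant '[[[14,-13,0,0,85],[0,0,0,0,85],[0,0,-40,0,85],[0,0,-39,0,85],[0,0,0,0,85],[0,0,0,0,85]]]'; python3 -m pendant '[[[0,0,0,0,20],[0,0,0,0,20],[0,0,0,0,20],[0,0,0,0,20],[0,0,0,0,20],[0,0,0,0,20]]]'
python3 -c "
from h import *
o=monitor.get_obs();print((grasp(.085)-o['eef_pos'])*1000)"
```

```text
time_s: 4.58
eef_pos: [0.5461, 0.2296, 0.1065]
eef_rot: [0.001, 0.116, 0.993, 0.0]
wrist_force: [-0.4, 0.6, 0.7]
opening: 0.993
time_s: 5.32
eef_pos: [0.5456, 0.2297, 0.106]
eef_rot: [0.0, 0.116, 0.993, 0.0]
wrist_force: [-1.9, 0.5, 5.4]
opening: 0.309
[-0.55552244  0.0270705  -0.05408523]
```

```bash
python3 -m pendant '[[[-5,1,15,0,20],[-10,2.3,30,0,20],[-10,2.3,30,0,20],[-4,1,40,0,20],[0,0,20,0,20],[0,0,0,0,20]]]'
python3 - <<'E'
from h import *
o=monitor.get_obs();print(o['eef_pos'],o['opening'])
g=np.array(o['eef_pos'])+[0,0,.019]
a=np.radians(20);ax=loc([0,0,0],RY,[-np.sin(a),0,np.cos(a)])[0]
f=g-.106*ax; print('foot est',f)
for n in('scene','wrist'):
    c=cam(n);im=c['img'][:,:,::-1].copy();draw(im,c,[f,f+.125*ax],(0,255,0),1,0,False)
    if n=='scene': im0=cv2.resize(im[120:300,220:500],(560,360))
cv2.imwrite('pics/l1.png',np.vstack([im0,im[100:340]]))
E
```

```text
time_s: 6.08
eef_pos: [0.5166, 0.2365, 0.2423]
eef_rot: [0.002, 0.116, 0.993, 0.001]
wrist_force: [-1.0, -0.6, -2.0]
opening: 0.313
[0.51660049 0.23645305 0.24227659] 0.31296801317707257
foot est [0.55188225 0.2281128  0.16166917]
```

View pics/l1.png

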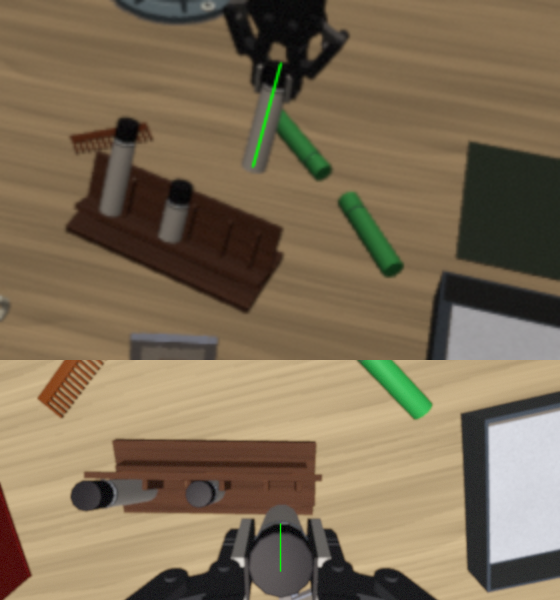

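```bash
python3 -m pendant '[[[0,0,30,0,20],[0,-50,0,0,20],[0,-57,0,0,20],[0,-57,0,0,20],[-3,-57,0,0,20],[-3,-57,0,0,20],[-3,-57,0,0,20],[-2,-57,0,0,20]]]';python3 -m pendant '[[[0,-57,0,0,20],[0,0,-50,0,20],[0,0,0,0,20],[0,0,0,0,20]]]'
cat > tgt.py <<'E'
from h import *
import sys
# offset from TCP to a target grip position in bay coords (mm), given grip-foot offset
gx=float(sys.argv[1]); gz=float(sys.argv[2]); gy=float(sys.argv[3]) if len(sys.argv)>3 else 0
o=monitor.get_obs()
T=loc(CB,CY,[-.02+gx/1000,.06+gy/1000,.005+gz/1000])[0]-[0,0,.0187]
print('tcp',np.round(o['eef_pos'],4),'yaw',yaw(o),'delta mm',((T-o['eef_pos'])*1000).round(1))
E
python3 tgt.py -21 107.6
python3 - <<'E'
from h import *
o=monitor.get_obs()
g=np.array(o['eef_pos'])+[0,0,.019]
a=np.radians(20);ax=loc([0,0,0],RY,[-np.sin(a),0,np.cos(a)])[0]
f=g-.106*ax; ims=[]
for n,(x,y) in(('scene',(80,90)),('top',(330,130))):
    c=cam(n);im=cv2.resize(c['img'][y:y+140,x:x+220,::-1],None,fx=2.7,fy=2.7,interpolation=cv2.INTER_CUBIC)
    im=cv2.convertScaleAbs(im,alpha=1.6)
    D=lambda P,col,cl=True:draw(im,c,P,col,2.7,np.array([x,y]),cl)
    D([f,f+.125*ax],(0,255,0),False);D(loc(CB,CY,box(.17,.24,.085)),(0,255,0));D(loc(CB,CY,box(.084,.042,.085,-.02,.06)),(255,255,0))
    ims.append(im[:300])
    print([(d['confidence'],w(c,d['at'])) for d in spotter.tip_of(n,'bay')],[(d['confidence'],w(c,d['at'])) for d in spotter.tip_of(n,'cashbox')])
cv2.imwrite('pics/b1.png',np.vstack(ims))
E
```

```text
time_s: 7.18
eef_pos: [0.5039, -0.1572, 0.2682]
eef_rot: [-0.002, 0.116, 0.993, 0.001]
wrist_force: [1.3, 0.7, -1.9]
opening: 0.31
time_s: 7.68
eef_pos: [0.5051, -0.2122, 0.2203]
eef_rot: [-0.001, 0.116, 0.993, 0.0]
wrist_force: [0.5, -0.3, -0.7]
opening: 0.315
tcp [ 0.5051 -0.2122  0.2203] yaw -13.286904592337018 delta mm [   0.5   -2.9 -126.4]
[(0.66, array([ 0.5287424 , -0.22068201,  0.00419205]))] [(0.95, array([ 0.53122463, -0.27634085,  0.0019155 ]))]
[(0.77, array([ 0.52236648, -0.22191183,  0.0063738 ]))] [(0.79, array([ 0.52710728, -0.28452078, -0.00193672])), (0.54, array([ 0.38455147,  0.01150725, -0.00150117]))]
```

View pics/b1.png

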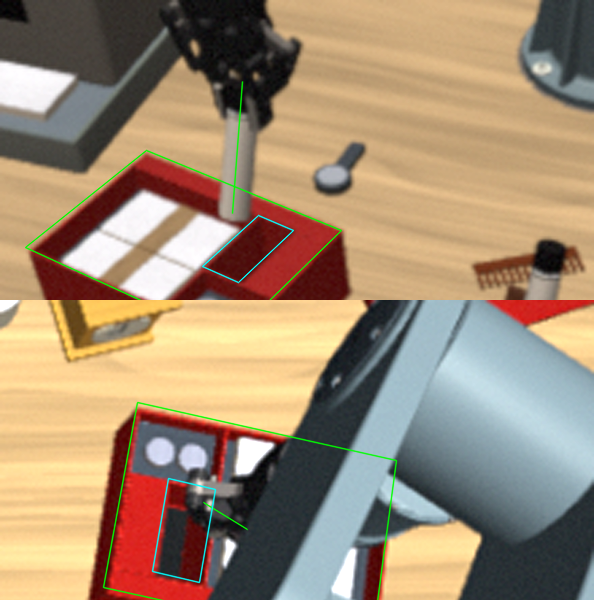

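The tube hangs over the bay and the rim outline matches in both views. I'll descend in stages and watch the force.

```bash
python3 -m pendant '[[[0.5,-3,-20,0,20],[0,0,-20,0,20],[0,0,-20,0,20],[0,0,-15,0,20],[0,0,0,0,20]]]'; python3 -m pendant '[[[0,0,-15,0,20],[0,0,-15,0,20],[0,0,-12,0,20],[0,0,0,0,20],[0,0,0,0,20]]]';python3 tgt.py -21 107.6
```

```text
time_s: 8.6
eef_pos: [0.5051, -0.2153, 0.1442]
eef_rot: [-0.001, 0.116, 0.993, 0.0]
wrist_force: [-0.7, 0.5, -1.4]
opening: 0.314
time_s: 9.22
eef_pos: [0.5059, -0.216, 0.1033]
eef_rot: [0.0, 0.116, 0.993, -0.0]
wrist_force: [0.5, -0.2, -1.7]
opening: 0.31
tcp [ 0.5059 -0.216   0.1033] yaw -13.331363078810298 delta mm [-0.2  1.  -9.4]
```

```bash
python3 -m pendant '[[[0,1,-9,0,20],[0,0,0,0,20],[6,-1.4,0,0,20],[6,-1.4,0,0,20],[0,0,0,0,20]]]'; python3 -m pendant '[[[5,-1.2,0,0,20],[5,-1.2,0,0,20],[0,0,0,0,20]]]';python3 -m pendant '[[[5,-1.2,0,0,20],[5,-1.2,0,0,20],[0,0,0,0,20]]]';python3 tgt.py 28 107.6
```

```text
time_s: 9.85
eef_pos: [0.518, -0.2179, 0.0942]
eef_rot: [-0.0, 0.116, 0.993, -0.0]
wrist_force: [-0.1, -0.1, -1.5]
opening: 0.315
time_s: 10.22
eef_pos: [0.5268, -0.2196, 0.0935]
eef_rot: [-0.001, 0.116, 0.993, 0.0]
wrist_force: [-3.6, 2.0, -1.9]
opening: 0.313
time_s: 10.6
eef_pos: [0.5372, -0.2222, 0.0938]
eef_rot: [-0.001, 0.116, 0.993, 0.0]
wrist_force: [-4.7, 1.1, -1.2]
opening: 0.315
tcp [ 0.5372 -0.2222  0.0938] yaw -13.322916286107288 delta mm [16.1 -4.3  0.1]
```

Contact is at about 4–5 N and the tube is pivoting as planned. I'll continue.

```bash
python3 -m pendant '[[[5,-1.2,0,0,20],[5,-1.2,0,0,20],[0,0,0,0,20]]]';python3 -m pendant '[[[4,-1,0,0,20],[2,-0.5,0,0,20],[0,0,0,0,20]]]';python3 -m pendant '[[[2,-0.5,0,0,20],[0,0,0,0,20]]]'; python3 tgt.py 28 107.6
python3 - <<'E'
from h import *
o=monitor.get_obs(); print(o['wrist_force'],o['torque'])
ims=[]
for n,(x,y) in(('scene',(80,90)),('top',(330,130))):
    c=cam(n);im=cv2.resize(c['img'][y:y+110,x:x+220,::-1],None,fx=2.7,fy=2.7,interpolation=cv2.INTER_CUBIC)
    ims.append(cv2.convertScaleAbs(im,alpha=1.6))
cv2.imwrite('pics/b2.png',np.vstack(ims))
E
```

```text
time_s: 10.98
eef_pos: [0.5476, -0.2248, 0.094]
eef_rot: [-0.0, 0.116, 0.993, 0.0]
wrist_force: [-2.9, 0.8, -0.1]
opening: 0.313
time_s: 11.35
eef_pos: [0.5536, -0.2263, 0.0942]
eef_rot: [-0.0, 0.116, 0.993, 0.0]
wrist_force: [-4.9, 1.1, -0.3]
opening: 0.312
time_s: 11.6
eef_pos: [0.554, -0.2264, 0.0939]
eef_rot: [-0.002, 0.116, 0.993, 0.0]
wrist_force: [-11.6, 2.6, 4.9]
opening: 0.314
tcp [ 0.554  -0.2264  0.0939] yaw -13.314301604435652 delta mm [-0.7 -0.1 -0. ]
[-11.56611367   2.58477622   4.8554818 ] [0.43481439 2.06122757 0.00281707]
```

View pics/b2.png

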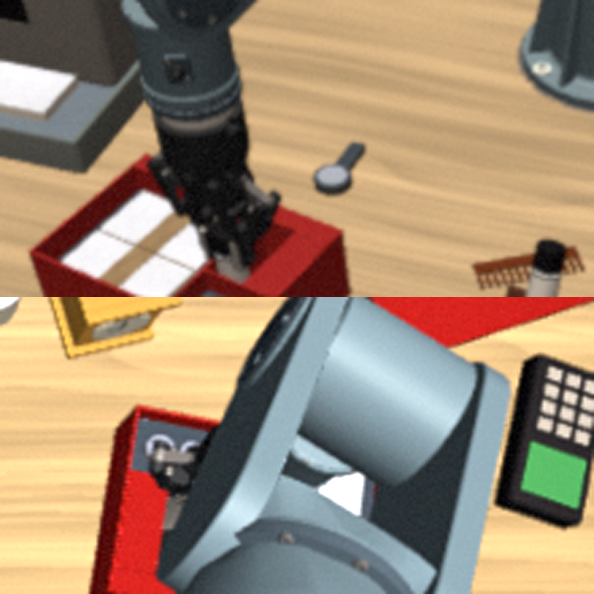

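Force jumped to 12 N at the expected grip position, so the tube lies flush against the +x wall. Release, retreat and look.

```bash
python3 -m pendant '[[[-1,0.2,-1,0,20],[0,0,0,0,20],[0,0,0,0,34],[0,0,0,0,48],[0,0,0,0,48],[0,0,0,0,48]]]';python3 -m pendant '[[[0,0,15,0,48],[0,0,50,0,85],[0,0,55,0,85],[-30,45,10,0,85],[-40,50,0,0,85],[0,0,0,0,85]]]'
python3 - <<'E'
from h import *
o=monitor.get_obs(); print(o['eef_pos'],o['opening'],o['time_s'])
P=[loc(CB,CY,[-.02+.027,.06,z])[0] for z in(.005,.13)]
ims=[]
for n,(x,y) in(('scene',(80,110)),('top',(330,130))):
    c=cam(n);im=cv2.resize(c['img'][y:y+110,x:x+220,::-1],None,fx=2.7,fy=2.7,interpolation=cv2.INTER_CUBIC)
    im=cv2.convertScaleAbs(im,alpha=1.6);draw(im,c,P,(0,255,0),2.7,np.array([x,y]),False);ims.append(im)
    print([(round(d['confidence'],2),w(c,d['at']).round(3)) for d in spotter.tip_of(n,'tube_a')])
cv2.imwrite('pics/b3.png',np.vstack(ims))
E
```

```text
time_s: 12.45
eef_pos: [0.555, -0.2268, 0.0933]
eef_rot: [0.0, 0.116, 0.993, -0.0]
wrist_force: [0.2, -0.6, -0.4]
opening: 0.56
time_s: 13.2
eef_pos: [0.483, -0.1296, 0.2234]
eef_rot: [-0.001, 0.115, 0.993, 0.001]
wrist_force: [0.8, -0.5, 0.7]
opening: 0.997
[ 0.48302633 -0.12957829  0.22338717] 0.9968004718396063 13.2
[(0.95, array([0.287, 0.223, 0.017])), (0.79, array([0.523, 0.407, 0.012])), (0.62, array([0.539, 0.056, 0.024]))]
[(0.96, array([0.524, 0.408, 0.012])), (0.68, array([0.287, 0.216, 0.009])), (0.67, array([0.537, 0.058, 0.025]))]
```

View pics/b3.png

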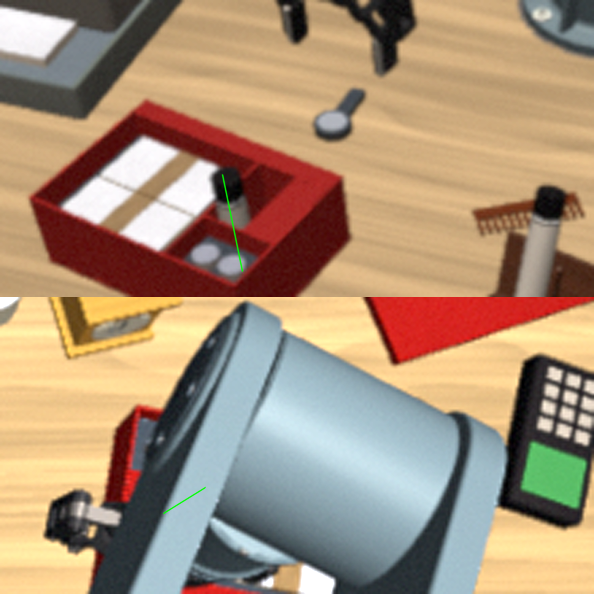

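Tube 1 stands upright at the +x end of the bay, with its cap at crop (229,175) against a predicted (223,172). Now the second tube.

```bash
python3 -m pendant '[[[5,45,0,0,85],[6,50,0,0,85],[6,50,0,0,85],[6,49,-10,0,85],[0,0,0,0,85],[0,0,0,0,85]]]'
python3 - <<'E'
from h import *
o=monitor.get_obs(); print(yaw(o),(grasp(-.085)-o['eef_pos'])*1000)
c=cam('wrist'); 
for d in spotter.tip_of('wrist','tube_a')+spotter.tip_of('wrist','short_tube'): print(d['confidence'],w(c,d['at']))
im=c['img'][:,:,::-1].copy(); a=np.radians(20)
f=np.array([.01,-.085,.025]);ax=np.array([-np.sin(a),0,np.cos(a)]);u=np.array([ax[2],0,-ax[0]])
draw(im,c,loc(REST,RY,[f+ax*.125+.014*(np.cos(k)*u+np.sin(k)*np.array([0,1,0])) for k in np.linspace(0,6.28,30)]),(0,255,0),1,0)
cv2.imwrite('pics/w3.png',cv2.convertScaleAbs(im,alpha=1.5))
E
```

```text
time_s: 14.15
eef_pos: [0.5095, 0.0603, 0.2132]
eef_rot: [0.0, 0.116, 0.993, -0.0]
wrist_force: [0.4, -1.0, -0.2]
opening: 0.995
-13.334658532439828 [  -3.59741819    3.97907165 -107.25950205]
0.83 [0.53815419 0.06321876 0.02621361]
0.7 [0.56554083 0.13679176 0.02228742]
```

View pics/w3.png

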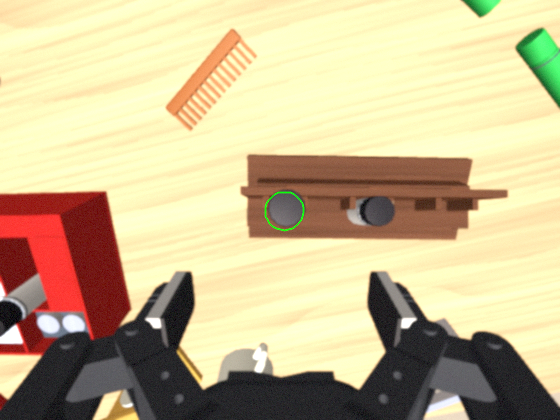

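The cap ring sits on the cap at (285,210). I descend and grip.

```bash
python3 -m pendant '[[[-3.5,4,0,0,85],[0,0,-40,0,85],[0,0,-40,0,85],[0,0,-27,0,85],[0,0,0,0,85],[0,0,0,0,85]]]'; python3 -m pendant '[[[0,0,0,0,20],[0,0,0,0,20],[0,0,0,0,20],[0,0,0,0,20],[0,0,0,0,20],[0,0,0,0,20]]]'
python3 -m pendant '[[[-5,1,15,0,20],[-10,2.3,30,0,20],[-10,2.3,30,0,20],[-4,1,40,0,20],[0,0,20,0,20],[0,0,0,0,20],[0,0,0,0,20]]]'; python3 tgt.py -49 107.6
```

```text
time_s: 15.05
eef_pos: [0.506, 0.0648, 0.1074]
eef_rot: [0.001, 0.116, 0.993, 0.0]
wrist_force: [-0.9, -0.1, 0.9]
opening: 0.99
time_s: 15.8
eef_pos: [0.5054, 0.0651, 0.1068]
eef_rot: [0.0, 0.116, 0.993, -0.0]
wrist_force: [-1.3, -0.4, 5.9]
opening: 0.311
time_s: 16.68
eef_pos: [0.4751, 0.0718, 0.2399]
eef_rot: [-0.001, 0.116, 0.993, -0.0]
wrist_force: [-0.3, 0.3, -3.6]
opening: 0.317
tcp [0.4751 0.0718 0.2399] yaw -13.331074348253262 delta mm [   3.3 -280.4 -146. ]
```

With tube 1 in place the tilted tube no longer fits to full depth: 56 mm is free and it needs about 57 mm. I'll insert only about 40 mm, straighten it against tube 1, which the wall backs, and then lower it.

```bash
python3 -m pendant '[[[0,-50,10,0,20],[2,-57,0,0,20],[2,-57,0,0,20],[2,-57,0,0,20],[3,-55,0,0,20],[0,0,0,0,20],[0,0,0,0,20]]]'; python3 tgt.py -42 140
python3 - <<'E'
from h import *
o=monitor.get_obs(); g=np.array(o['eef_pos'])+[0,0,.019]
a=np.radians(20);ax=loc([0,0,0],RY,[-np.sin(a),0,np.cos(a)])[0]; f=g-.106*ax
c=cam('scene');x,y=80,90
im=cv2.convertScaleAbs(cv2.resize(c['img'][y:y+140,x:x+220,::-1],None,fx=3,fy=3,interpolation=cv2.INTER_CUBIC),alpha=1.6)
draw(im,c,[f,f+.125*ax],(0,255,0),3,np.array([x,y]),False)
cv2.imwrite('pics/b4.png',im)
E
```

```text
time_s: 17.55
eef_pos: [0.4842, -0.2036, 0.2494]
eef_rot: [-0.002, 0.117, 0.993, 0.001]
wrist_force: [0.0, 0.9, -2.6]
opening: 0.311
tcp [ 0.4842 -0.2036  0.2494] yaw -13.380930981859283 delta mm [   1.    -6.6 -123.1]
```

View pics/b4.png

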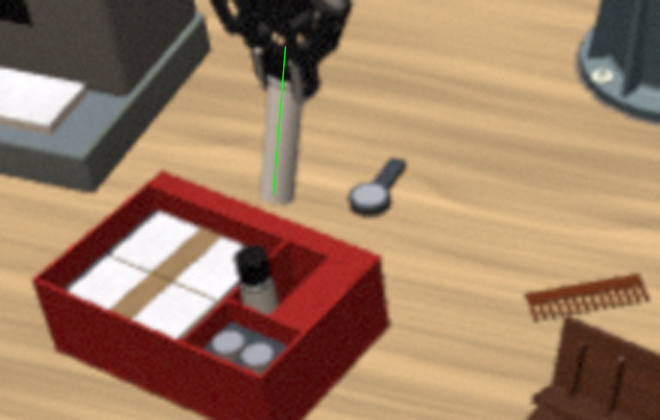

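```bash
python3 -m pendant '[[[1,-6.5,-20,0,20],[0,0,-25,0,20],[0,0,-25,0,20],[0,0,-25,0,20],[0,0,0,0,20]]]'; python3 -m pendant '[[[0,0,-14,0,20],[0,0,-14,0,20],[0,0,0,0,20],[0,0,0,0,20]]]';python3 tgt.py -42 140
```

```text
time_s: 18.23
eef_pos: [0.4847, -0.2081, 0.1539]
eef_rot: [-0.002, 0.115, 0.993, 0.001]
wrist_force: [-0.0, -0.0, -2.6]
opening: 0.31
time_s: 18.73
eef_pos: [0.4863, -0.211, 0.1284]
eef_rot: [0.0, 0.116, 0.993, -0.0]
wrist_force: [-0.2, -0.2, -2.0]
opening: 0.315
tcp [ 0.4863 -0.211   0.1284] yaw -13.337932563760877 delta mm [-1.1  0.8 -2.1]
```

```bash
python3 -m pendant '[[[5,-1,-2,0,20],[5,-1.2,0,0,20],[5,-1.2,0,0,20],[0,0,0,0,20]]]'; python3 -m pendant '[[[5,-1.2,0,0,20],[5,-1.2,0,0,20],[0,0,0,0,20]]]';python3 -m pendant '[[[5,-1.2,0,0,20],[4,-1,0,0,20],[0,0,0,0,20]]]';python3 tgt.py 0 140
```

```text
time_s: 19.23
eef_pos: [0.5004, -0.2137, 0.1255]
eef_rot: [-0.001, 0.116, 0.993, 0.0]
wrist_force: [-5.5, 0.7, -2.6]
opening: 0.309
time_s: 19.6
eef_pos: [0.5108, -0.2164, 0.1258]
eef_rot: [-0.001, 0.116, 0.993, 0.0]
wrist_force: [-4.7, 1.1, -2.1]
opening: 0.308
time_s: 19.98
eef_pos: [0.5199, -0.2186, 0.126]
eef_rot: [-0.0, 0.116, 0.993, 0.0]
wrist_force: [-4.7, -0.1, -1.2]
opening: 0.31
tcp [ 0.5199 -0.2186  0.126 ] yaw -13.323663814316882 delta mm [ 6.2 -1.4  0.3]
```

```bash
python3 -m pendant '[[[3,-0.7,0,0,20],[2,-0.5,0,0,20],[0,0,0,0,20]]]';python3 -m pendant '[[[2,-0.5,0,0,20],[0,0,0,0,20]]]';python3 tgt.py 0 140
python3 - <<'E'
from h import *
c=cam('scene');x,y=80,90
im=cv2.convertScaleAbs(cv2.resize(c['img'][y:y+140,x:x+220,::-1],None,fx=3,fy=3,interpolation=cv2.INTER_CUBIC),alpha=1.6)
c=cam('wrist')
cv2.imwrite('pics/b5.png',np.hstack([im[:,:400],cv2.convertScaleAbs(c['img'][:,80:480,::-1],alpha=1.5)]))
E
```

```text
time_s: 20.35
eef_pos: [0.525, -0.2199, 0.1262]
eef_rot: [-0.0, 0.116, 0.993, 0.0]
wrist_force: [-4.6, 0.8, -0.0]
opening: 0.311
time_s: 20.6
eef_pos: [0.5271, -0.2204, 0.1262]
eef_rot: [0.0, 0.116, 0.993, 0.0]
wrist_force: [-4.1, 1.6, -0.8]
opening: 0.312
tcp [ 0.5271 -0.2204  0.1262] yaw -13.330773299295014 delta mm [-1.   0.5  0.1]
```

View pics/b5.png

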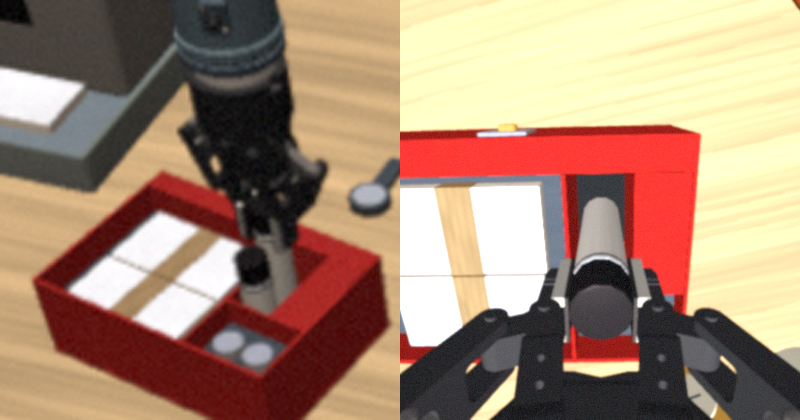

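The tubes look almost parallel and tube 2 is centred across the bay: wrist view, tube at x≈600 and walls at 575 and 628. I'll push a little more until the force rises.

```bash
python3 -m pendant '[[[1.5,-0.4,0,0,20],[0,0,0,0,20]]]';python3 -m pendant '[[[1.5,-0.4,0,0,20],[0,0,0,0,20]]]'
```

```text
time_s: 20.95
eef_pos: [0.5277, -0.2206, 0.1261]
eef_rot: [-0.001, 0.116, 0.993, 0.0]
wrist_force: [-8.8, 2.9, 2.4]
opening: 0.311
time_s: 21.2
eef_pos: [0.5281, -0.2208, 0.1259]
eef_rot: [-0.002, 0.116, 0.993, 0.0]
wrist_force: [-13.3, 3.4, 4.8]
opening: 0.309
```

Flush. I back off 4 mm, lower and release.

```bash
python3 -m pendant '[[[-6,1.4,0,0,20],[0,0,0,0,20],[0,0,-10,0,20],[0,0,-10,0,20],[0,0,-8,0,20],[0,0,0,0,20],[0,0,0,0,20]]]';python3 -m pendant '[[[0,0,-3,0,20],[0,0,0,0,20],[0,0,0,0,20]]]'; python3 tgt.py -4 106
```

```text
time_s: 22.08
eef_pos: [0.5243, -0.22, 0.0982]
eef_rot: [0.0, 0.116, 0.993, -0.0]
wrist_force: [0.3, 0.0, -3.2]
opening: 0.313
time_s: 22.45
eef_pos: [0.5242, -0.2199, 0.0953]
eef_rot: [0.0, 0.116, 0.993, -0.0]
wrist_force: [0.0, -0.9, -2.8]
opening: 0.309
tcp [ 0.5242 -0.2199  0.0953] yaw -13.331809687822862 delta mm [-2.   0.9 -3. ]
```

```bash
python3 -m pendant '[[[0,0,-2,0,20],[0,0,0,0,20],[0,0,0,0,20]]]'; python3 -m pendant '[[[0,0,0,0,34],[0,0,0,0,48],[0,0,0,0,48],[0,0,0,0,48],[0,0,15,0,48],[0,0,50,0,85],[0,0,60,0,85]]]'; python3 -m pendant '[[[-40,55,20,0,85],[-30,55,0,0,85],[-20,55,0,0,85],[0,55,0,0,85],[0,50,0,0,85],[0,0,0,0,85]]]'
python3 - <<'E'
from h import *
c=cam('scene');x,y=80,100
im=cv2.convertScaleAbs(cv2.resize(c['img'][y:y+130,x:x+290,::-1],None,fx=2.7,fy=2.7,interpolation=cv2.INTER_CUBIC),alpha=1.5)
for g in(.027,-.005): draw(im,c,[loc(CB,CY,[-.02+g,.06,z])[0] for z in(.005,.13)],(0,255,0),2.7,np.array([x,y]),False)
t=cam('top');x,y=350,150
i2=cv2.convertScaleAbs(cv2.resize(t['img'][y:y+120,x:x+140,::-1],None,fx=2,fy=2,interpolation=cv2.INTER_CUBIC),alpha=1.5)
out=np.zeros((im.shape[0]+i2.shape[0],im.shape[1],3),np.uint8);out[:im.shape[0]]=im;out[im.shape[0]:,:i2.shape[1]]=i2
cv2.imwrite('pics/f1.png',out);print(out.shape,monitor.get_obs()['time_s'])
for n,k in(('scene',c),('top',t)):
  for th in('tube_a','short_tube','teacup','clock','comb','frame','loupe'):
    print(n,th,[(round(d['confidence'],2),w(k,d['at']).round(3)) for d in spotter.tip_of(n,th)])
E
```

```text
time_s: 22.82
eef_pos: [0.5241, -0.2198, 0.0931]
eef_rot: [-0.0, 0.116, 0.993, 0.0]
wrist_force: [0.2, -1.1, -3.3]
opening: 0.315
time_s: 23.7
eef_pos: [0.5235, -0.2195, 0.2194]
eef_rot: [-0.001, 0.116, 0.993, 0.0]
wrist_force: [0.1, -1.1, 0.7]
opening: 0.955
time_s: 24.45
eef_pos: [0.4387, 0.0463, 0.237]
eef_rot: [0.001, 0.113, 0.994, 0.0]
wrist_force: [-0.1, -0.1, 0.2]
opening: 0.992
(591, 783, 3) 24.55
scene tube_a [(0.87, array([0.289, 0.221, 0.011])), (0.76, array([0.523, 0.409, 0.012]))]
scene short_tube [(0.91, array([0.559, 0.14 , 0.024]))]
scene teacup [(0.64, array([ 0.781, -0.054, -0.006]))]
scene clock [(0.67, array([ 0.752, -0.175,  0.004]))]
scene comb [(0.79, array([ 0.382,  0.008, -0.002]))]
scene frame [(0.81, array([0.764, 0.193, 0.001])), (0.51, array([ 0.754, -0.174,  0.006]))]
scene loupe [(0.53, array([ 0.323, -0.225, -0.002]))]
top tube_a [(0.84, array([ 0.518, -0.217,  0.004])), (0.84, array([0.526, 0.407, 0.014])), (0.8, array([0.286, 0.214, 0.008])), (0.52, array([ 0.547, -0.224,  0.007]))]
top short_tube [(0.73, array([ 0.766,  0.191, -0.   ]))]
top teacup [(0.94, array([ 0.773, -0.062, -0.001]))]
top clock [(0.92, array([ 0.75 , -0.177,  0.003]))]
top comb [(0.85, array([ 0.39 ,  0.011, -0.001]))]
top frame [(0.66, array([ 0.764,  0.192, -0.   ]))]
top loupe [(0.88, array([ 0.319, -0.231,  0.   ]))]
```

The viewer's limit is reached, so I check the tilt numerically from the black caps in both cameras.

Run:
```python
from h import *
for n in('scene','top'):
    c=cam(n);im=c['img'].astype(int)
    C=px(c,[loc(CB,CY,[-.02+.011,.06,.12])[0]])[0]
    x0,y0=(C-25).astype(int); s=im[y0:y0+50,x0:x0+50]
    m=((s.max(2)<45)&(s.max(2)-s.min(2)<14)).astype(np.uint8)
    k,l,st,ce=cv2.connectedComponentsWithStats(m)
    for i in range(1,k):
        if st[i,4]>15:
            P=ray(c,[ce[i]+[x0,y0]],.120 if n=='scene' else .128)[0]; q=loc([0,0,0],-CY,[P-CB])[0]
            print(n,st[i],'px',ce[i]+[x0,y0],'bay xy mm',(q[:2]-[-.02,.06])*1000)
    print([(round(d['confidence'],2),w(c,d['at']).round(3),px(c,w(c,d['at']))[0].round()) for d in spotter.recognise(n,'tube_a')])
    for g in(.028,-.003): print('pred cap',px(c,[loc(CB,CY,[-.02+g,.06,.12])[0]])[0].round(1))
```

```text
scene [ 17  18  18  19 222] px [167.30630631 175.17117117] bay xy mm [14.67779023  3.71686382]
[(0.77, array([0.348, 0.267, 0.028]), array([371., 191.])), (0.7, array([ 0.533, -0.215,  0.112]), array([171., 176.])), (0.67, array([0.484, 0.375, 0.02 ]), array([405., 238.])), (0.64, array([ 0.559, -0.219,  0.112]), array([165., 182.]))]
pred cap [162.7 177.8]
pred cap [170.6 170.6]
top [ 18  13  17  27 184] px [403.85326087 207.61413043] bay xy mm [9.99099151 1.46917143]
top [11 43  8  7 39] px [392.66666667 228.69230769] bay xy mm [-42.70645717  18.40008702]
[(0.78, array([ 0.517, -0.209,  0.117]), array([398., 217.])), (0.7, array([ 0.548, -0.216,  0.126]), array([401., 203.])), (0.68, array([0.335, 0.253, 0.02 ]), array([201., 300.])), (0.56, array([0.473, 0.368, 0.025]), array([156., 243.])), (0.38, array([0.761, 0.187, 0.058]), array([228., 127.]))]
pred cap [404.6 200.8]
pred cap [402.5 213.9]
```

Both caps form one blob at bay x ≈ +10 to +15 mm, where +12.5 is expected. It is about 62 mm long, against 59 mm expected for two upright tubes. The feet are detected on the bay floor and everything else is where it started. Handing in.

```bash
python3 -c "
from h import *
print(order.hand_in())"
```

```text
the job is handed in; nothing more can be done
None
```

Both long tubes stand side by side, cap up, in the red box's empty bay. I handed the job in at about 25 s, and the hand-in reported no verdict. Each tube was gripped by its cap, drawn out of the rest along its lean and put foot first into the bay. I pushed the first one upright against the bay's +x wall and the second against the first, then lowered and released each.

**Checks that agreed:**
- The top camera detected the two feet at about (0.518, -0.217) and (0.547, -0.224), at floor height and inside the limits.
- The merged caps in both cameras matched two upright tubes to within a few millimetres.
- The teacup, clock, comb, frame and loupe were all re-detected within 10 mm of where they started.
- The wrist force I saw stayed under 15 N, and the gripper was open and well clear at the end.

**Checks that failed or disagreed:**
- I could not view the final picture because the 12-picture limit was reached, so the upright check at the end is numeric only.
- The scene camera's network did not report feet in the bay, because the box walls hide them, though it did see both upper bodies there.
- The top camera mistook the frame for the short tube at the end; the scene camera still had the short tube at its start, to within a millimetre.

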